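Raise the hood window to its mark

TASK

Gently push the hood's clear front window up from beneath its lip until the lip is level with the long flat bar clipped to one of the rods beside it (ignore the round disc), then leave it standing there. Push with the fingers under the lip, grasp nothing, keep off the clear pane, and leave all the loose labware where it stands.

Things in the scene. Friction and masses are not known exactly. Their poses are not given: they have to be found in the camera images.
- hood: bench hood, fixed, open at back and top: base 220 deep, 500 wide, 10 mm thick, starting 20 mm on the robot's side of the origin; two guide posts 450 mm tall, 30 x 22 mm, centres 171 mm either side of the middle; thin rods 400 mm tall, 228 mm either side. Origin: on the table under the window's middle; x points level away from the robot's side into the hood, y along the window, z up. Turned up to 0.25 rad
- sash (a joint): how far the window is slid straight up, in m: 0 lowest, 0.20 top stop. It weighs about 0.7 kg but a counterweight balances it: it takes about 2 to 5 N to move and stays where it is left
- lip: the window's lip: level aluminium ledge 290 mm long, 10 mm thick, standing out 45 mm towards the robot from the window's lower edge; front edge round (radius 5 mm). Moves with the window. Origin: mid-length, at the front edge, mid-thickness (height 110 mm at joint 0); axes as the hood's. Nothing stands under it or before its middle (90 mm either side)
- pane: the clear pane, 288 mm wide, 177 mm tall, 5 mm thick, upright in an aluminium frame 316 mm wide, 10 mm thick; it stands above the lip, 50 mm behind the lip's front edge. Origin: its centre. Not to be touched
- level_bar: the mark: long flat level bar, black plastic, 80 mm wide, 36 deep, 10 tall (24 x 24 mm block, 22 tall, at its middle), clipped on the left or the right outer rod; fixed. Origin: its centre, mid-thickness. The lip is level with it when both origins are at one height
- round_mark: a round disc, black plastic, 52 mm across, 36 mm thick with its axis level, clipped on the other rod; fixed; it marks another job and means nothing here. Origin: its centre
- flask: culture flask, 75 x 45 mm, 118 mm tall, standing on the hood's base behind the window; loose, to be left alone. Origin: centre of its underside
- dishes: stack of three culture dishes, 90 mm across, 45 mm tall, on the hood's base behind the window; loose, to be left alone. Origin: centre of its underside
- tube_rack: small tube rack, 60 x 110 mm, 61 mm tall, on the table in front of the hood to one side of the middle; loose, to be left alone. Origin: centre of its underside
- reagent: small capped jar, 54 mm across, 85 mm tall, on the table in front of the hood to the other side; loose, to be left alone. Origin: centre of its underside
- tip_box: closed tip box, 85 x 120 mm, 64 mm tall, on the table; loose, to be left alone. Origin: centre of its underside
- beaker: open glass beaker, 66 mm across, 80 mm tall, on the table; loose, to be left alone. Origin: centre of its underside

How it is judged:
By the outcome, as a careful person would: the job done as asked, in the order asked, and still so for the second after the job is handed in, with the robot touching nothing.
It also fails if it takes over 38 s, if anything falls off the work surface, if the arm or the gripper's body presses on something with over 40 N, if the wrist force passes 120 N, or if a joint passes its speed limit or range.

ROBOT

A 6-joint arm with a two-finger parallel gripper is mounted at the origin on the work surface. World frame = base frame: x ahead of the robot, y to its left, z up, the work surface at z = 0. Lengths are in m, angles in rad, forces in N, time in s.
With the tool pointing down it reaches from about 0.375 to 0.975 m from the base axis. Payload 3.8 kg.
Tool frame: the origin (TCP) lies midway between the tips of the shut fingers; the grasp point (between the pads) lies 19 mm behind it; z points along the fingers, y is the line along which they close (so a half turn about z gives the same grasp; the last joint's range is limited). The gripper opens to 88 mm and grips with 3 to 60 N. Pads are 18 mm wide; open, the fingers measure 123 mm over their backs; the gripper's body (75 mm by 187 mm) begins 45 mm behind the grasp point.
Start: joints at [1.07, 0.264, 1.604, -0, 1.274, -0.037], TCP at [0.302, 0.604, 0.239] pointing down, gripper open.
Joint ranges: [-2.63, 2.63], [-0.94, 2.18], [0.31, 2.57], [-1.31, 4.45], [0, 2.66], [-2.55, 2.55]. Speed limits (rad/s): [2.57, 2.57, 3.14, 3.14, 3.14, 3.14].

INTERFACE

Orientations are given as a rotation vector (axis times angle).
In Python, from cell import manip, inverse_kinematics, cams, order gives the robot as it stands. Calls block until the motion is done:
- manip.move_pose(position, orientation): joint-space move of the TCP to a pose.
- manip.move_linear(position, rate=0.15, rot=None): straight line of the TCP; rot=None keeps the orientation; rate is the mean speed in m/s.
- manip.set_joints(angles): joint-space move.
- manip.set_gripper(opening, force=None): finger opening in m; force is the grip in N (None keeps the last); returns when the fingers have stopped.
- manip.dwell(seconds).
- inverse_kinematics(position, orientation): joint angles nearest the present ones, or None.
- manip.state(): the state.
- cams.capture(name): name is "scene" or "top" or "wrist"; returns a dict with "image" (400x640x3 uint8, blue, green, red), "z_map" (400x640 float32, m along the optical axis (not along the pixel's ray), 0 where there is no reading), "intrinsics" (3x3 intrinsics, pixels), "position" and "orientation" of the camera in the world; the wrist camera has in their place "T_tool_cam" (4x4, takes a point from camera to tool coordinates, whose origin is the TCP and whose axes are the flange's). Camera axes: x right, y down, z forward; pixel columns grow to the right and rows downward; lengths in m; the calibration is good to about 2 mm. The wrist camera is an equidistant fisheye: a pixel r from the principal point sees the ray r / f radians off the axis. A picture is of the moment at which its call begins: read the wrist's pose just before it.
A pose or a line that the arm cannot do raises manip.IKError and nothing moves.
- order.close_job(): hands the job in; it is judged then, once.
The state is a dict: "clock": time; "joint_pos": joint angles; "joint_velocities": joint speeds; "tau": joint torques, N m; "tool_pos": TCP position; "tcp_rot": TCP orientation; "contact_force": force on the tool from outside, world axes, zero at the start; "moment": the same for the moment, N m; "gripper_width": finger opening in m; "grasp_force": force on a finger pad.
Only numpy, scipy, OpenCV 4.12 (cv2) and the standard library are available. Lean on these libraries where they do the work, as an engineer would, in place of code of your own. Each camera call takes 0.05 s, during which the arm holds its last target. There are 200 camera calls.

## Working session

There is one attempt and no reset: what is moved stays moved. The work goes in short steps, each a Python script; the robot and the scene stay as the last script left them, time stands still between calls to the robot, and variables do not carry over. Pictures are saved under pics/ and viewed, at most 10 in all, crops included, and the job is handed in when it is done.

```bash
ls; mkdir -p pics
cat > h.py <<'E'
import numpy as np, cv2
from scipy.spatial.transform import Rotation as R
from cell import manip, inverse_kinematics, cams, order
def rot(o):
    o=np.array(o,float)
    if o.shape==(3,3): return o
    return (R.from_rotvec(o) if o.size==3 else R.from_quat(o)).as_matrix()
def cloud(c):
    K=np.array(c["intrinsics"]);z=c["z_map"];v,u=np.mgrid[:z.shape[0],:z.shape[1]]
    p=np.stack([(u-K[0,2])/K[0,0]*z,(v-K[1,2])/K[1,1]*z,z],-1)
    P=p@rot(c["orientation"]).T+np.array(c["position"])
    P[z==0]=np.nan
    return P
E
python3 - <<'E'
from h import *
for n in("scene","top"):
    c=cams.capture(n);cv2.imwrite(f"pics/{n}.png",c["image"]);np.save(f"{n}.npy",cloud(c));print(n,c["position"],c["orientation"],c["intrinsics"])
print(manip.state())
E
```

```text
pics
scene [0.15134879 1.08878853 1.15140607] [-0.53958541  2.64499332 -1.2793919 ] [[508.60084732   0.         318.91247327]
 [  0.         508.60084732 199.15219029]
 [  0.           0.           1.        ]]
top [ 0.34444959 -0.03355733  1.55359543] [-2.13461802  2.11643795 -0.16311877] [[452.68943617   0.         317.43650413]
 [  0.         452.68943617 188.5330616 ]
 [  0.           0.           1.        ]]
{'clock': 0.1, 'joint_pos': array([ 1.07013494e+00,  2.64665241e-01,  1.60524248e+00,  2.92965870e-05,
        1.27369108e+00, -3.69122807e-02]), 'joint_velocities': array([ 0.00030066, -0.00205406, -0.00195128, -0.00253882, -0.00188199,
       -0.00035052]), 'tau': array([ 4.85828805e-04, -5.03618503e+01, -3.58069575e+01,  7.31354789e-02,
        2.33337481e-02, -5.52796234e-05]), 'tool_pos': array([0.30162221, 0.60314311, 0.23751825]), 'tcp_rot': array([-7.21829436e-01, -3.05696594e+00,  3.02587441e-03]), 'contact_force': array([-1.01414582,  0.46509411,  0.14875324]), 'moment': array([-0.04051746,  0.00557327,  0.0289032 ]), 'grasp_force': 0.0, 'gripper_width': 0.08829060559541331}
```

View pics/scene.png

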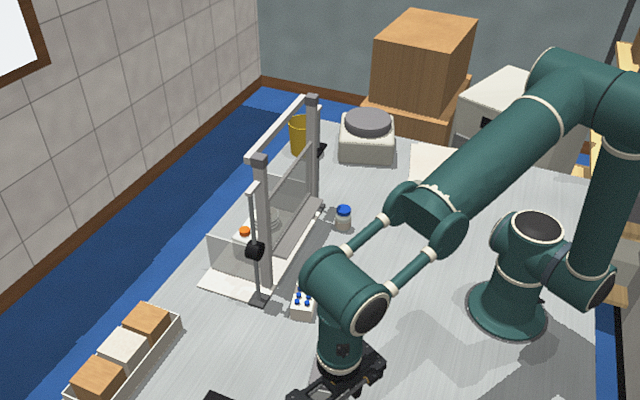

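View pics/top.png

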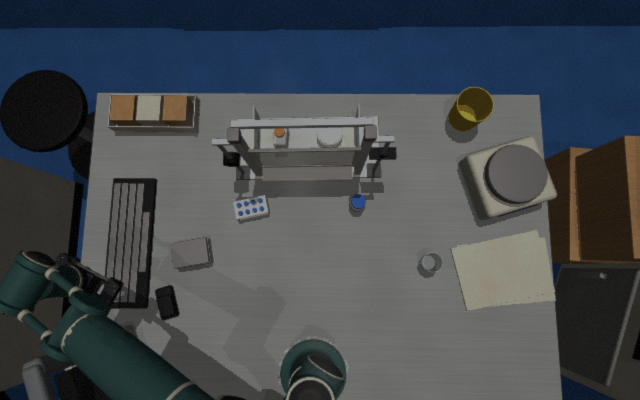

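Run:
```python
from h import *
t=np.load("top.npy");s=np.load("scene.npy")
im=cv2.imread("pics/top.png");a=cv2.resize(im[95:225,205:415],None,fx=3.8,fy=3.8,interpolation=cv2.INTER_CUBIC)
cv2.imwrite("pics/topc.png",a)
im=cv2.imread("pics/scene.png");a=cv2.resize(im[85:325,190:370],None,fx=2.5,fy=2.5,interpolation=cv2.INTER_CUBIC)
cv2.imwrite("pics/scenec.png",a)
for u in(268,280,308,335,350):
  print(u,[(v,t[v,u].round(3).tolist()) for v in range(160,188,3)])
for v in(148,151,154,157):print(v,[(u,t[v,u].round(3).tolist()) for u in range(366,402,4)])
for v in (155,160):print(v,[(u,t[v,u].round(3).tolist()) for u in range(220,244,4)])
```

```text
268 [(160, [0.661, 0.141, 0.212]), (163, [0.661, 0.146, 0.172]), (166, [0.66, 0.151, 0.133]), (169, [0.654, 0.153, 0.112]), (172, [0.641, 0.151, 0.126]), (175, [0.633, 0.152, 0.117]), (178, [0.622, 0.151, 0.125]), (181, [0.613, 0.151, 0.12]), (184, [0.625, 0.166, -0.001]), (187, [0.615, 0.166, -0.003])]
280 [(160, [0.662, 0.105, 0.209]), (163, [0.662, 0.109, 0.166]), (166, [0.659, 0.112, 0.136]), (169, [0.652, 0.113, 0.124]), (172, [0.644, 0.113, 0.117]), (175, [0.634, 0.113, 0.117]), (178, [0.623, 0.112, 0.12]), (181, [0.636, 0.124, -0.002]), (184, [0.625, 0.124, 0.002]), (187, [0.615, 0.124, -0.005])]
308 [(160, [0.664, 0.019, 0.2]), (163, [0.666, 0.021, 0.153]), (166, [0.662, 0.022, 0.124]), (169, [0.653, 0.022, 0.123]), (172, [0.644, 0.022, 0.119]), (175, [0.633, 0.022, 0.121]), (178, [0.624, 0.022, 0.12]), (181, [0.637, 0.026, -0.002]), (184, [0.626, 0.026, 0.0]), (187, [0.616, 0.026, -0.004])]
335 [(160, [0.665, -0.063, 0.2]), (163, [0.666, -0.064, 0.154]), (166, [0.664, -0.065, 0.12]), (169, [0.655, -0.065, 0.118]), (172, [0.644, -0.065, 0.119]), (175, [0.634, -0.065, 0.123]),
[... 1216 characters left out ...]
671, -0.235, 0.256]), (398, [0.735, -0.289, 0.003])]
157 [(366, [0.661, -0.153, 0.259]), (370, [0.662, -0.165, 0.251]), (374, [0.66, -0.176, 0.26]), (378, [0.662, -0.189, 0.254]), (382, [0.662, -0.2, 0.252]), (386, [0.661, -0.211, 0.258]), (390, [0.662, -0.224, 0.255]), (394, [0.663, -0.236, 0.252]), (398, [0.724, -0.289, 0.001])]
155 [(220, [0.726, 0.337, 0.008]), (224, [0.672, 0.272, 0.228]), (228, [0.661, 0.25, 0.274]), (232, [0.67, 0.247, 0.235]), (236, [0.673, 0.237, 0.224]), (240, [0.727, 0.267, 0.006])]
160 [(220, [0.709, 0.337, 0.005]), (224, [0.656, 0.272, 0.227]), (228, [0.656, 0.259, 0.231]), (232, [0.655, 0.247, 0.232]), (236, [0.658, 0.237, 0.222]), (240, [0.708, 0.266, 0.008])]
```

View pics/topc.png

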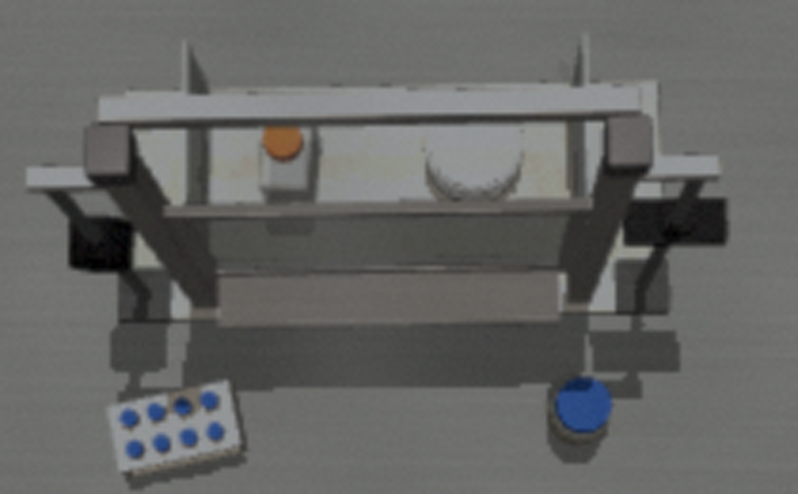

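View pics/scenec.png

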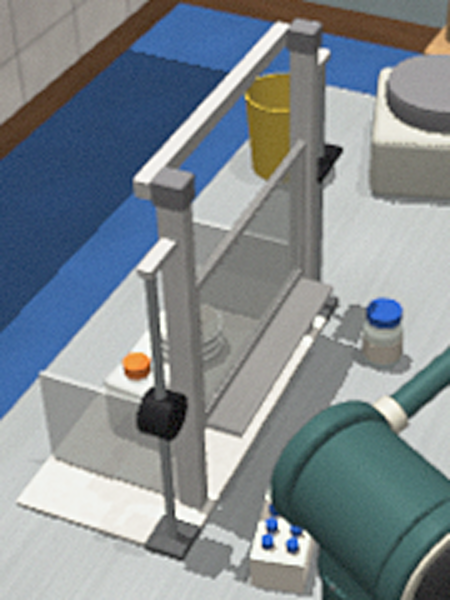

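```bash
cat >> h.py <<'E'
def med(P,v0,v1,u0,u1):
    q=P[v0:v1,u0:u1].reshape(-1,3);return np.nanmedian(q,0).round(4)
def orient(yaw,pitch,flip=1):
    z=np.array([np.cos(yaw)*np.cos(pitch),np.sin(yaw)*np.cos(pitch),-np.sin(pitch)])
    y=flip*np.array([-np.sin(yaw),np.cos(yaw),0]);x=np.cross(y,z)
    return R.from_matrix(np.c_[x,y,z]).as_rotvec()
E
python3 - <<'E'
from h import *
t=np.load("top.npy")
print("lip",med(t,171,178,270,345),"bar",med(t,150,157,372,379),med(t,150,157,389,395),"disc")
# front edge: per column last row with z>0.09
E=[]
for u in range(266,350):
    v=max(v for v in range(165,190) if t[v,u,2]>0.09);E.append(t[v,u,:2])
E=np.array(E);f=np.polyfit(E[:,1],E[:,0],1);print("edge",f,np.std(np.polyval(f,E[:,1])-E[:,0]))
ro=t[172];print("ends",[(u,t[175,u].round(3).tolist()) for u in (258,260,262,264,350,352,354,356)])
print("bar ends",[(u,t[153,u].round(3).tolist()) for u in (366,367,368,369,395,396,397)])
print("table",med(t,215,225,290,330),"rack",med(t,200,216,236,266),"jar",med(t,200,205,354,361))
c=cams.capture("wrist");print(c["T_tool_cam"],c["intrinsics"])
for fl in(1,-1):
  for p in(0,.2,.35,.5):
    for pos in([.45,.02,.09],[.63,.02,.09],[.63,.02,.26]):
        q=inverse_kinematics(pos,orient(0,p,fl));print(fl,p,pos,None if q is None else np.round(q,2))
E
```

```text
lip [0.637  0.0254 0.1203] bar [ 0.6744 -0.1799  0.2537] [ 0.6748 -0.2286  0.2534] disc
edge [-0.02303437  0.6183452 ] 0.0009071999933024505
ends [(258, [0.652, 0.198, 0.025]), (260, [0.652, 0.192, 0.024]), (262, [0.654, 0.186, 0.013]), (264, [0.632, 0.164, 0.125]), (350, [0.635, -0.114, 0.118]), (352, [0.656, -0.126, 0.014]), (354, [0.657, -0.134, 0.011]), (356, [0.656, -0.14, 0.015])]
bar ends [(366, [0.66, -0.148, 0.309]), (367, [0.659, -0.151, 0.312]), (368, [0.66, -0.154, 0.31]), (369, [0.674, -0.162, 0.255]), (395, [0.674, -0.238, 0.256]), (396, [0.739, -0.283, -0.002]), (397, [0.74, -0.286, -0.003])]
table [5.009e-01 1.800e-02 5.000e-04] rack [0.5342 0.2165 0.0503] jar [ 0.5515 -0.1381  0.0858]
[[-9.05075408e-04 -9.59293943e-01 -2.82408059e-01  7.28723933e-02]
 [ 9.99999589e-01 -8.82279952e-04 -2.07887912e-04 -9.46697968e-04]
 [-4.97373539e-05 -2.82408131e-01  9.59294347e-01 -1.45230990e-01]
 [ 0.00000000e+00  0.00000000e+00  0.00000000e+00  1.00000000e+00]] [[309.70691629   0.         320.48649356]
 [  0.         309.70691629 201.6184386 ]
 [  0.           0.           1.    
[... 428 characters left out ...]
9] None
1 0.5 [0.63, 0.02, 0.09] [-0.01  0.15  2.52  3.12  0.6   1.58]
1 0.5 [0.63, 0.02, 0.26] [-0.01 -0.27  2.44  3.02  0.1   1.69]
-1 0 [0.45, 0.02, 0.09] None
-1 0 [0.63, 0.02, 0.09] [-0.02  0.66  2.52  3.12  1.61 -1.57]
-1 0 [0.63, 0.02, 0.26] None
-1 0.2 [0.45, 0.02, 0.09] None
-1 0.2 [0.63, 0.02, 0.09] [-0.02  0.43  2.56  3.12  1.22 -1.57]
-1 0.2 [0.63, 0.02, 0.26] None
-1 0.35 [0.45, 0.02, 0.09] None
-1 0.35 [0.63, 0.02, 0.09] [-0.02  0.27  2.56  3.12  0.91 -1.56]
-1 0.35 [0.63, 0.02, 0.26] [-0.02 -0.23  2.52  3.1   0.37 -1.54]
-1 0.5 [0.45, 0.02, 0.09] None
-1 0.5 [0.63, 0.02, 0.09] [-0.01  0.15  2.52  3.12  0.6  -1.56]
-1 0.5 [0.63, 0.02, 0.26] [-0.01 -0.27  2.44  3.02  0.1  -1.45]
```

Run:
```python
from h import *
yaw=0.023
A=[];b=[]
for p in(.2,.3,.4,.5,.7,1.0,1.3,1.57):
  row=[]
  for x,z in((.56,.07),(.58,.07),(.6,.07),(.646,.07),(.646,.15),(.646,.22),(.646,.24),(.55,.3),(.6,.35)):
    q=inverse_kinematics([x,.025+(x-.63)*yaw,z],orient(yaw,p,-1))
    if q is None: row.append("-");continue
    row.append(f"{q[1]:.2f},{q[2]:.2f},{q[3]:.1f},{q[4]:.2f}")
    s=1 if abs(q[3])<.6 else -1
    if abs(np.sin(q[3]))<.05:
      t1=q[1];t2=t1+q[2];t3=t2+s*q[4];r=np.hypot(x,.025)
      A.append([1,0,np.sin(t1),np.sin(t2),np.cos(t2),np.sin(t3)]);b.append(r)
      A.append([0,1,np.cos(t1),np.cos(t2),-np.sin(t2),np.cos(t3)]);b.append(z)
  print(p,row)
s=np.linalg.lstsq(np.array(A),np.array(b),rcond=None);print(s[0].round(3),s[1],s[2])
```

```text
0.2 ['-', '-', '-', '0.50,2.52,3.1,1.25', '0.23,2.56,3.1,1.02', '0.01,2.56,3.1,0.80', '-0.05,2.55,3.1,0.73', '-', '-0.43,2.56,3.0,0.36']
0.3 ['-', '-', '-', '0.40,2.52,3.1,1.05', '0.14,2.54,3.1,0.81', '-0.06,2.53,3.1,0.59', '-0.12,2.52,3.1,0.53', '-', '-0.46,2.51,2.9,0.18']
0.4 ['-', '-', '-', '0.31,2.51,3.1,0.85', '0.06,2.52,3.1,0.61', '-0.12,2.49,3.0,0.40', '-0.16,2.48,3.0,0.35', '-', '-0.47,2.45,1.7,0.05']
0.5 ['-', '-', '-', '0.23,2.49,3.1,0.65', '0.01,2.48,3.1,0.42', '-0.15,2.44,3.0,0.22', '-0.19,2.43,2.9,0.17', '-0.55,2.53,0.5,0.11', '-0.47,2.39,0.3,0.16']
0.7 ['-', '0.02,2.54,3.0,0.29', '0.06,2.50,3.0,0.29', '0.14,2.41,3.0,0.28', '-0.04,2.38,2.7,0.07', '-0.16,2.33,0.3,0.11', '-0.19,2.31,0.2,0.16', '-0.50,2.40,0.1,0.38', '-0.41,2.25,0.1,0.43']
1.0 ['-0.03,2.41,0.1,0.20', '0.01,2.37,0.1,0.20', '0.04,2.33,0.1,0.20', '0.13,2.23,0.1,0.21', '0.00,2.18,0.0,0.39', '-0.08,2.12,0.0,0.53', '-0.10,2.10,0.0,0.58', '-0.36,2.19,0.0,0.75', '-0.28,2.04,0.0,0.81']
1.3 ['0.07,2.20,0.0,0.60', '0.11,2.16,0.0,0.61', '0.14,2.12,0.0,0.61', '0.22,2.02,0.0,0.63', '0.13,1.96,0.0,0.78', '0.06,1.90,0.0,0.91', '0.05,1.87,0.0,0.95', '-0.18,1.98,0.0,1.08', '-0.10,1.82,0.0,1.15']
1.57 ['0.21,2.00,0.0,0.92', '0.25,1.96,0.0,0.93', '0.28,1.92,0.0,0.94', '0.36,1.81,0.0,0.97', '0.28,1.76,0.0,1.11', '0.22,1.69,0.0,1.23', '0.21,1.67,0.0,1.26', '-0.01,1.79,0.0,1.35', '0.07,1.62,0.0,1.44']
[0.001 0.252 0.511 0.566 0.001 0.34 ] [8.82126388e-08] 6
```

Run:
```python
from h import *
print(manip.state()["contact_force"])
manip.set_gripper(0.0,10)
manip.set_joints([1.07,-.4,2.5,0,.05,-.04])
manip.set_joints([.04,-.4,2.5,3.13,.05,-1.57])
print(manip.state()["tool_pos"],manip.state()["clock"])
manip.set_joints([.04,-.05,2.5,3.13,.05,-1.57])
st=manip.state();print(st["tool_pos"],st["contact_force"],st["clock"])
try:
    manip.move_linear([.644,.0256,.07],rate=.08,rot=orient(.023,.4,-1))
except manip.IKError as e: print("IK",e)
st=manip.state();print(st["tool_pos"],rot(st["tcp_rot"]).round(2),st["joint_pos"].round(2),st["contact_force"],st["clock"])
c=cams.capture("wrist");cv2.imwrite("pics/w1.png",c["image"])
c=cams.capture("scene");cv2.imwrite("pics/s1.png",cv2.resize(c["image"][85:325,190:430],None,fx=2.4,fy=2.4,interpolation=cv2.INTER_CUBIC))
```

```text
[ 0.27096166 -0.32760302  0.67896274]
[0.58918175 0.04897558 0.27940126] 5.2167
[0.56379519 0.04785185 0.0763009 ] [ 0.33422779 -0.17752129  0.5440932 ] 6.0333
[0.64450281 0.02565788 0.07115211] [[ 0.39  0.02  0.92]
 [ 0.01 -1.    0.02]
 [ 0.92  0.   -0.39]] [-0.02  0.3   2.52  3.09  0.85 -1.55] [ 0.00766209  0.39196325 -0.16126081] 7.2333
```

View pics/w1.png

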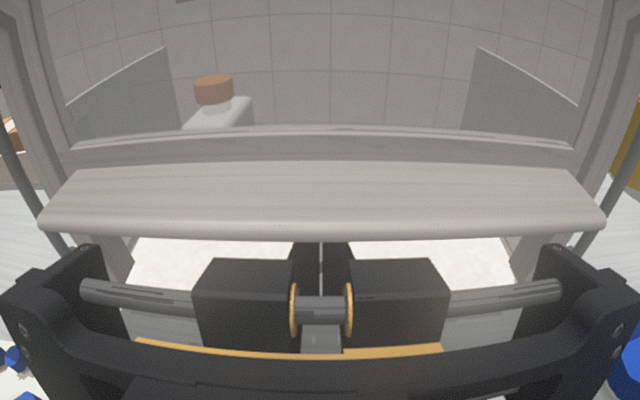

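View pics/s1.png

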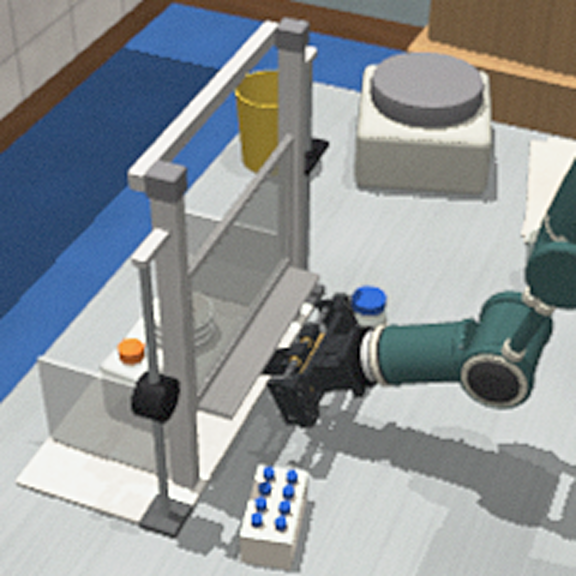

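Run:
```python
from h import *
p=np.array([.644,.0256,.071]);f0=manip.state()["contact_force"]
for k in range(14):
    p[2]+=.002;manip.move_linear(p,rate=.03);st=manip.state();f=st["contact_force"]-f0
    print(st["tool_pos"].round(4),f.round(2),round(st["clock"],2))
    if abs(f[2])>1.2: break
```

```text
[0.6443 0.0257 0.0739] [-2.04 -0.37 -0.05] 7.58
[0.6441 0.0256 0.0752] [-1.57 -0.26 -0.69] 7.83
[0.6441 0.0256 0.0772] [-0.77 -0.6  -0.18] 8.08
[0.6441 0.0256 0.0792] [-0.13 -0.06  0.52] 8.33
[0.6441 0.0256 0.0812] [-1.02 -0.22 -0.69] 8.58
[0.6441 0.0256 0.0832] [-0.86  0.27 -0.18] 8.83
[0.6441 0.0256 0.0853] [-1.2   0.66 -0.33] 9.08
[0.6441 0.0256 0.0872] [-1.22 -0.09  0.96] 9.33
[0.6437 0.0256 0.0887] [-1.23  0.78 -1.57] 9.58
```

Run:
```python
from h import *
print(manip.state()["contact_force"])
for z in(.10,.15,.205,.212):
    manip.move_linear([.644,.0256,z],rate=.06);st=manip.state();print(st["tool_pos"].round(4),st["contact_force"].round(2),st["joint_pos"].round(2),round(st["clock"],2))
c=cams.capture("top");t=cloud(c);np.save("t2.npy",t);im=c["image"]
cv2.imwrite("pics/t2.png",cv2.resize(im[95:225,205:415],None,fx=3.8,fy=3.8,interpolation=cv2.INTER_CUBIC))
m=(t[...,0]>.625)&(t[...,0]<.652)&(abs(t[...,1]-.0254)<.13)&(t[...,2]>.22)&(t[...,2]<.28)
for a,b in((.08,.155),(-.105,-.03)):
    q=t[m&(t[...,1]>a)&(t[...,1]<b)];print(len(q),np.median(q,0),q[:,2].std())
print(med(t,150,157,372,379),med(t,150,157,389,395))
```

```text
[-0.10681441  0.67849157 -1.3089117 ]
[0.6432 0.0256 0.0997] [-3.8   0.29 -1.43] [-0.02  0.21  2.52  3.08  0.76 -1.55] 9.92
[0.6439 0.0256 0.1506] [-3.74 -0.57 -1.83] [-0.02  0.06  2.52  3.07  0.61 -1.53] 10.9
[0.6443 0.0256 0.2062] [-3.12 -0.51 -1.66] [-0.02 -0.09  2.5   3.05  0.45 -1.51] 11.97
[0.6447 0.0256 0.2134] [-1.96 -0.18 -0.53] [-0.02 -0.11  2.5   3.05  0.43 -1.5 ] 12.23
223 [0.63787764 0.11810791 0.24592267] 0.002635081792346482
220 [ 0.63900041 -0.0682412   0.24574982] 0.0025537969134692235
[ 0.6744 -0.1798  0.253 ] [ 0.6745 -0.2284  0.2532]
```

View pics/t2.png

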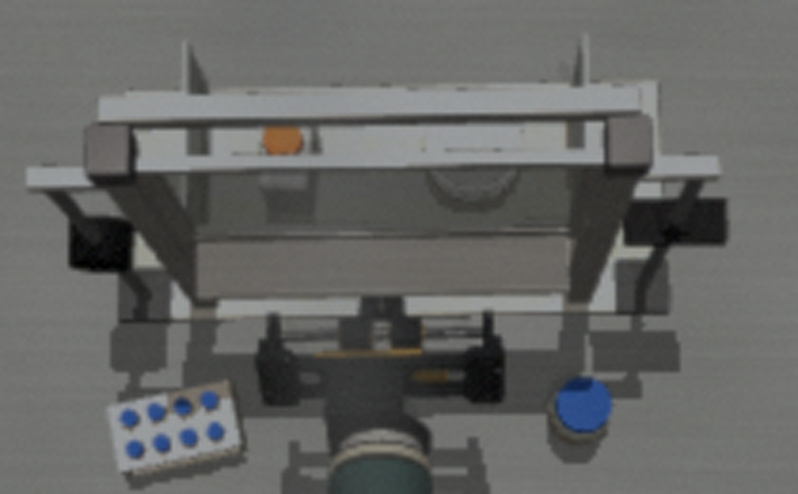

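```bash
cat > meas.py <<'E'
from h import *
def gap():
    Z=[];B=[]
    for _ in range(4):
        t=cloud(cams.capture("top"))
        m=(t[...,0]>.627)&(t[...,0]<.652)&(t[...,1]>-.105)&(t[...,1]<.155)&(t[...,2]>.22)&(t[...,2]<.28)&(abs(t[...,1]-.03)>.045)
        Z.append(np.median(t[m][:,2]));B.append((med(t,150,157,372,379)[2]+med(t,150,157,389,395)[2])/2)
    return np.mean(B)-np.mean(Z),np.round(Z,4),np.round(B,4)
E
python3 - <<'E'
from meas import *
manip.dwell(.2);print(manip.state()["tool_pos"],manip.state()["contact_force"])
g=gap();print(g)
z=manip.state()["tool_pos"][2]
manip.move_linear([.644,.0256,.212+g[0]-.001],rate=.03);manip.dwell(.3);print(manip.state()["tool_pos"],gap())
t=cloud(cams.capture("top"))
for a in((240,250,290,330),(230,240,390,420),(190,200,390,420),(150,165,405,420),(150,165,210,220)):print(med(t,*a))
s=cloud(cams.capture("scene"));np.save("s2.npy",s)
for n,(x0,x1,y0,y1) in {"lip":(.625,.652,-.1,.15),"bar":(.655,.692,-.24,-.165)}.items():
    m=(s[...,0]>x0)&(s[...,0]<x1)&(s[...,1]>y0)&(s[...,1]<y1)&(s[...,2]>.235)&(s[...,2]<.27);q=s[m];print(n,len(q),np.percentile(q[:,2],[10,25,50,75,90]))
print(manip.state()["clock"])
E
```

```text
[0.64484589 0.02558498 0.2132867 ] [ 0.35715119 -0.15245026  0.86699533]
(np.float64(0.007805246072578154), array([0.2454, 0.2457, 0.2456, 0.2457]), array([0.2538, 0.2534, 0.2531, 0.2534]))
[0.64365346 0.02560493 0.21824133] (np.float64(0.0032525858214611514), array([0.25  , 0.2504, 0.2505, 0.2502]), array([0.2536, 0.2534, 0.2533, 0.2538]))
[0.4047 0.0053 0.3484]
[ 4.529e-01 -3.062e-01  2.000e-04]
[ 5.905e-01 -3.086e-01  2.000e-04]
[ 7.244e-01 -3.378e-01  5.000e-04]
[0.7203 0.3575 0.0009]
lip 488 [0.24606447 0.24717968 0.24843741 0.24975842 0.25101323]
bar 97 [0.24685405 0.25000083 0.25191489 0.25494664 0.2576165 ]
13.6583
```

Run:
```python
from meas import *
cmd=.2188
for k in range(4):
    g=gap();st=manip.state();print(cmd,g[0],st["tool_pos"][2],st["contact_force"].round(1))
    if g[0]<.0005: break
    cmd+=g[0]*.9 ; manip.move_linear([.644,.0256,cmd],rate=.02);manip.dwell(.3)
print(manip.state()["clock"])
```

```text
0.2188 0.0030165597104332975 0.2182491145268391 [-4.6 -0.7 -2.3]
0.22151490373938995 -0.00031566673951910484 0.22170203302314223 [-3.9 -0.9 -1.9]
14.6417
```

Run:
```python
from meas import *
manip.move_linear([.644,.0256,.20],rate=.05)
manip.move_linear([.644,.0256,.085],rate=.12)
manip.set_joints([.03,-.05,2.5,3.1,.05,-1.57])
manip.dwell(.3)
st=manip.state();print(st["tool_pos"],st["contact_force"],st["clock"]);print(gap())
c=cams.capture("top");cv2.imwrite("pics/t3.png",cv2.resize(c["image"][95:225,205:415],None,fx=3.8,fy=3.8))
```

```text
[0.56284194 0.04237286 0.07419262] [-0.1162752   0.17198308 -0.50475917] 17.3833
(np.float64(-0.0005653078307251702), array([0.2539, 0.2539, 0.2539, 0.2539]), array([0.2532, 0.2534, 0.2536, 0.2532]))
```

View pics/t3.png

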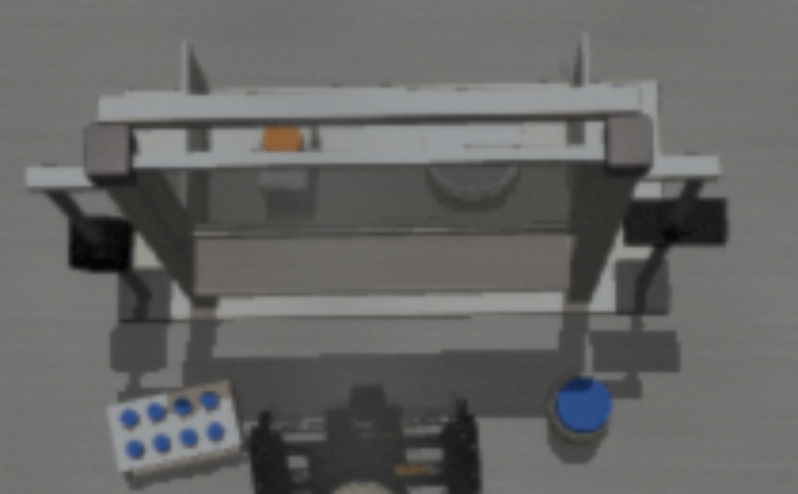

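The lip stands within 0.6 mm of the bar's height. The rack (175,425) and jar (583,405) haven't moved, and the gripper is clear of everything.

```bash
python3 -c "
from h import *
print(order.close_job())"
```

```text
the job is handed in; nothing more can be done
None
```

The window's lip now stands level with the long flat bar on the right-hand rod, to about 0.6 mm by the top camera; it was pushed up from beneath the lip with the fingers shut, the arm is clear, the tube rack and jar stand where they were, and the job was handed in at about 18 s.

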